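# Pack the glass wall lamps and latch the case

### The job

The sample wall lamps are leaving the shop: lift every lamp up and off the display stand and stand it upright in the far bay of the aluminium case, and lay every LED driver box from the counter on the floor of the near bay. When everything is in, lower the lid gently until it is fully shut and turn both turnbuttons fully crosswise over its edge. The lamps are thin glass: squeeze them with no more than 12 N per finger, set them down softly without knocking them, and leave the bowl, carton and tape roll alone.

Things in the scene. Friction and masses are not known exactly. Their poses are not given: they have to be found in the camera images.
- lamp1: Wall lamp, 150 g: white glass cylinder, diameter 44, 67 tall, plus a 6 mm aluminium cap; origin at the centre of the cylinder's underside, z up, +x to its back, where a steel hook bracket sits. Hangs on the panel, cylinder towards the robot; stands stably on its underside. Thin glass: at most 12 N per finger, bumps under 25 N; 6 N on the cylinder's sides holds it. May be absent
- lamp1_hook (a point): Hook of that lamp: top middle of the bracket arm, 37 behind the axis, 74 above the origin. Back plate 24 wide, 22 to 28 behind the axis; arm 16 wide back to 48 (underside 70 up, resting on the panel's top edge); a 4 thick tongue hangs from its end down to 50 above the origin, behind the panel. Raise the lamp 25 mm or more, then draw it off to the panel's front
- lamp2: Wall lamp, 150 g: white glass cylinder, diameter 44, 67 tall, plus a 6 mm aluminium cap; origin at the centre of the cylinder's underside, z up, +x to its back, where a steel hook bracket sits. Hangs on the panel, cylinder towards the robot; stands stably on its underside. Thin glass: at most 12 N per finger, bumps under 25 N; 6 N on the cylinder's sides holds it. May be absent
- lamp2_hook (a point): Hook of that lamp: top middle of the bracket arm, 37 behind the axis, 74 above the origin. Back plate 24 wide, 22 to 28 behind the axis; arm 16 wide back to 48 (underside 70 up, resting on the panel's top edge); a 4 thick tongue hangs from its end down to 50 above the origin, behind the panel. Raise the lamp 25 mm or more, then draw it off to the panel's front
- lamp3: Wall lamp, 150 g: white glass cylinder, diameter 44, 67 tall, plus a 6 mm aluminium cap; origin at the centre of the cylinder's underside, z up, +x to its back, where a steel hook bracket sits. Hangs on the panel, cylinder towards the robot; stands stably on its underside. Thin glass: at most 12 N per finger, bumps under 25 N; 6 N on the cylinder's sides holds it. May be absent
- lamp3_hook (a point): Hook of that lamp: top middle of the bracket arm, 37 behind the axis, 74 above the origin. Back plate 24 wide, 22 to 28 behind the axis; arm 16 wide back to 48 (underside 70 up, resting on the panel's top edge); a 4 thick tongue hangs from its end down to 50 above the origin, behind the panel. Raise the lamp 25 mm or more, then draw it off to the panel's front
- driver1: LED driver box, white plastic, 120 g, 56 (its x) x 34 (its y) x 26 tall, origin at the centre of its underside; lies loose on the counter. May be absent
- driver2: LED driver box, white plastic, 120 g, 56 (its x) x 34 (its y) x 26 tall, origin at the centre of its underside; lies loose on the counter. May be absent
- panel: Upright display stand fixed to the counter, an open wooden frame 300 wide (its y), 12 thick (its x): top bar 130 to 150 high, lower bar 80 to 100 high, posts at both ends; origin on the counter under its centre; the lamps hang about 100 mm apart on its -x side, which faces the robot. Two feet at its ends, 14 high, reach from 15 mm in front to 75 mm behind
- case: Aluminium case fixed to the counter, outside 196 (its x) x 282 (its y), walls 6, rim 91 high; origin at the centre of its underside, -x side near the robot. Floor at z 6; inner x -92 to 92, inner y -135 to 135. A rib along y at x -14 (6 thick, 15 above the floor) parts the near bay (x -92 to -17, drivers) from the far bay (x -11 to 92, lamps). Turnbuttons on the near wall
- lid (a joint): Case lid, hinged on the far (+x) rim, rad: 0 shut flat on the rim, 1.6 to 1.75 at the start (standing open, leaning slightly away from the robot). Plate 196 x 282 x 8 thick, no handle; top at z 99 when shut. The hinge is stiff (0.42 N m): the lid stays where it is left and must be pushed all the way down (about 2 to 5 N at 150 mm from the hinge); below 2 rad/s, not slammed
- lid_hinge (a point): middle of the lid's hinge line, which runs along the case's y, at rim height; the lid's underside plane passes through it
- button_left (a joint): Turnbutton on the near side of the case at its +y end, rad: at 0 its wing lies along the rim (case y), clear of the lid; clockwise from above raises the value; at 1.571 (stop) it points along case x and covers the lid's edge by 16 mm. Starts between 0 and 0.35. Turns with 0.05 N m and stays where left
- button_left_grip (a point): centre of the top of that turnbutton's wing, on its vertical axis. Wing 56 long, 12 thick, 22 tall; underside 101 and top 123 above the counter, 2 mm above the shut lid
- button_right (a joint): Turnbutton on the near side of the case at its -y end, rad: at 0 its wing lies along the rim (case y), clear of the lid; clockwise from above raises the value; at 1.571 (stop) it points along case x and covers the lid's edge by 16 mm. Starts between 0 and 0.35. Turns with 0.05 N m and stays where left
- button_right_grip (a point): centre of the top of that turnbutton's wing, on its vertical axis. Wing 56 long, 12 thick, 22 tall; underside 101 and top 123 above the counter, 2 mm above the shut lid
- bowl: red plastic bowl, rim diameter 150, 60 tall, bystander; origin under its centre
- carton: yellow carton 70 x 70 x 110 tall, bystander; origin under its centre
- tape: roll of paper tape lying flat, outer diameter 100, bore 76, 30 tall, bystander; origin under its centre

How it is judged:
On the way, in this order (a step that is already met when the one before it is completed fails the run):
1. with the lid still open, every lamp stands upright in the far bay and every driver box lies in the near bay (x of lamp1 in the frame of case between -0.005 and 0.085 m and y of lamp1 in the frame of case between -0.13 and 0.13 m and z of each of lamp1, lamp2, lamp3 in the frame of case below 0.016 m and angle between each of lamp1, lamp2, lamp3's own z axis and vertical below 0.15 rad and x of lamp2 in the frame of case between -0.005 and 0.085 m and y of lamp2 in the frame of case between -0.13 and 0.13 m and x of lamp3 in the frame of case between -0.005 and 0.085 m and y of lamp3 in the frame of case between -0.13 and 0.13 m and x of driver1 in the frame of case between -0.09 and -0.02 m and y of driver1 in the frame of case between -0.13 and 0.13 m and z of each of driver1, driver2 in the frame of case below 0.028 m and x of driver2 in the frame of case between -0.09 and -0.02 m and y of driver2 in the frame of case between -0.13 and 0.13 m and value of joint lid above 1 rad), for 0.2 s.
2. the lid is shut (value of joint lid below 0.06 rad), for 0.2 s.
3. both turnbuttons are turned crosswise over the lid (value of joint lid below 0.06 rad and value of joint each of button_left, button_right above 1.3 rad), for 0.2 s.
At the end, for the whole second after the job is handed in: Lamps in the far bay (within 130 mm of the case centre in y, underside within 10 mm of the floor, tilt under 0.15 rad), driver boxes on the floor of the near bay (centre 20 to 90 mm before the case centre), all at rest; lid within 0.06 rad of shut; both turnbuttons at 1.3 rad or more (all of step 3 and x of lamp1 in the frame of case between -0.005 and 0.085 m and y of lamp1 in the frame of case between -0.13 and 0.13 m and z of each of lamp1, lamp2, lamp3 in the frame of case below 0.016 m and angle between each of lamp1, lamp2, lamp3's own z axis and vertical below 0.15 rad and x of lamp2 in the frame of case between -0.005 and 0.085 m and y of lamp2 in the frame of case between -0.13 and 0.13 m and x of lamp3 in the frame of case between -0.005 and 0.085 m and y of lamp3 in the frame of case between -0.13 and 0.13 m and x of driver1 in the frame of case between -0.09 and -0.02 m and y of driver1 in the frame of case between -0.13 and 0.13 m and z of each of driver1, driver2 in the frame of case below 0.028 m and x of driver2 in the frame of case between -0.09 and -0.02 m and y of driver2 in the frame of case between -0.13 and 0.13 m and linear speed of each of lamp1, lamp2, lamp3, driver1, driver2 below 0.03 m/s); the robot touches nothing.
It fails at once if the fingers press on a lamp with more than 26 N, both fingers added up (contact force between the fingers and lamp1 above 26 N or contact force between the fingers and lamp2 above 26 N or contact force between the fingers and lamp3 above 26 N).
It fails at once if a lamp is knocked against the case or the panel with more than 25 N (contact force between any of lamp1, lamp2, lamp3 and case above 25 N or contact force between any of lamp1, lamp2, lamp3 and panel above 25 N).
It fails at once if the lid is slammed (closing faster than 2 rad/s) (velocity of joint lid below -2 rad/s).
It fails at once if bowl, carton or tape roll is moved more than 20 mm (distance of any of bowl, carton, tape from where it was at the start of the episode above 0.02 m).
Of lamp1, lamp2, lamp3 only 2 to 3 are there at a start; the rules pass over those that are not, and their reading is None.
Of driver1, driver2 only 1 to 2 are there at a start; the rules pass over those that are not, and their reading is None.
At some moment in a run one of driver1, driver2 may be knocked a few centimetres aside while the robot is not near it.
It also fails if it takes over 210 s, if anything falls off the work surface, if the arm or the gripper's body presses on something with over 40 N, if the wrist force passes 120 N, or if a joint passes its speed limit or range.

### The arm

A 6-joint arm with a two-finger parallel gripper is mounted at the origin on the work surface. World frame = base frame: x ahead of the robot, y to its left, z up, the work surface at z = 0. Lengths are in m, angles in rad, forces in N, time in s.
With the tool pointing down it reaches from about 0.375 to 0.975 m from the base axis. Payload 3.8 kg.
Tool frame: the origin (TCP) lies midway between the tips of the shut fingers; the grasp point (between the pads) lies 19 mm behind it; x points along the fingers, y is the direction in which the jaws open and shut, and the axes are right-handed (so a half turn about x gives the same grasp; the last joint's range is limited). The gripper opens to 88 mm and grips with 3 to 60 N. Pads are 18 mm wide; open, the fingers measure 123 mm over their backs; the gripper's body (75 mm by 187 mm) begins 45 mm behind the grasp point.
Start: joints at [1.293, 0.264, 1.604, -0, 1.274, -0.037], TCP at [0.161, 0.656, 0.239] pointing down, gripper open.
Joint ranges: [-2.63, 2.63], [-0.94, 2.18], [0.31, 2.57], [-1.31, 4.45], [0, 2.66], [-2.55, 2.55]. Speed limits (rad/s): [2.57, 2.57, 3.14, 3.14, 3.14, 3.14].

### API

Orientations are given as a rotation vector (axis times angle).
In Python, from cell import manip, inverse_kinematics, cams, order gives the robot as it stands. Calls block until the motion is done:
- manip.move_pose(position, orientation): joint-space move of the TCP to a pose.
- manip.move_linear(position, rate=0.15, rot=None): straight line of the TCP; rot=None keeps the orientation; rate is the mean speed in m/s.
- manip.set_joints(angles): joint-space move.
- manip.set_gripper(opening, force=None): finger opening in m; force is the grip in N (None keeps the last); returns when the fingers have stopped.
- manip.dwell(seconds).
- inverse_kinematics(position, orientation): joint angles nearest the present ones, or None.
- manip.state(): the state.
- cams.capture(name): name is "scene" or "side" or "wrist"; returns a dict with "image" (384x512x3 uint8, blue, green, red), "z_map" (384x512 float32, m along the optical axis (not along the pixel's ray), 0 where there is no reading), "intrinsics" (3x3 intrinsics, pixels), "position" and "orientation" of the camera in the world; the wrist camera has in their place "T_tool_cam" (4x4, takes a point from camera to tool coordinates, whose origin is the TCP and whose axes are the tool frame's). Camera axes: x right, y down, z forward; pixel columns grow to the right and rows downward; lengths in m; the calibration is good to about 2 mm. A picture is of the moment at which its call begins: read the wrist's pose just before it.
A pose or a line that the arm cannot do raises manip.IKError and nothing moves.
- order.close_job(): hands the job in, once; it reports no verdict.
The state is a dict: "clock": time; "joint_pos": joint angles; "joint_velocities": joint speeds; "tau": joint torques, N m; "tool_pos": TCP position; "tcp_rot": TCP orientation; "contact_force": force on the tool from outside, world axes, zero at the start; "moment": the same for the moment, N m; "gripper_width": finger opening in m.
Only numpy, scipy, OpenCV 4.12 (cv2) and the standard library are available. Lean on these libraries where they do the work, as an engineer would, in place of code of your own. Each camera call takes 0.05 s, during which the arm holds its last target.

## Working session

There is one attempt and no reset: what is moved stays moved. The work goes in short steps, each a Python script; the robot and the scene stay as the last script left them, time stands still between calls to the robot, and variables do not carry over. Pictures are saved under pics/ and viewed, and the job is handed in when it is done.

```bash
ls; mkdir -p pics
python3 - <<'E'
from cell import manip, cams
import cv2,numpy as np
print(manip.state())
for n in ["scene","side","wrist"]:
    c=cams.capture(n); cv2.imwrite(f"pics/{n}0.png",c["image"]); np.savez(f"pics/{n}0.npz",**c)
    print(n,c["intrinsics"].tolist(),c.get("position"),c.get("orientation"),c.get("T_tool_cam"))
E
```

```text
pics
{'clock': 0.0, 'joint_pos': array([ 1.29307420e+00,  2.64726499e-01,  1.60533902e+00,  1.28562747e-05,
        1.27373102e+00, -3.69366887e-02]), 'joint_velocities': array([-0.0005825 ,  0.00124263,  0.00052062,  0.00148946, -0.00067156,
       -0.00097863]), 'tau': array([ 2.27518751e-03, -5.02105880e+01, -3.56882715e+01,  7.30445492e-02,
        2.92153016e-02, -2.20351762e-04]), 'tool_pos': array([0.16079213, 0.6548416 , 0.23742488]), 'tcp_rot': array([ 0.18733057,  1.56287474, -0.1907536 ]), 'contact_force': array([ 0.223783  ,  0.30886298, -0.1133699 ]), 'moment': array([-0.0055658 , -0.02796106, -0.00294927]), 'gripper_width': 0.08806781583487265}
scene [[389.3099828790534, 0.0, 256.9720308623261], [0.0, 389.3099828790534, 190.764959895917], [0.0, 0.0, 1.0]] [ 1.04170306 -0.38738395  1.12913967] [-2.40444742 -1.07274011  0.31067733] None
side [[453.70951076833404, 0.0, 252.10894697101338], [0.0, 453.70951076833404, 190.7128280944364], [0.0, 0.0, 1.0]] [ 0.23446527 -0.9872574   1.01108921] [-2.24079895  0.41095718 -0.17478251] None
wrist [[283.7697924624681, 0.0, 255.19198479702501], [0.0, 283.7697924624681, 190.3084964082657], [0.0, 0.0, 1.0]] None None [[ 1.44635973e-03 -2.75027383e-01  9.61435305e-01 -1.44981937e-01]
 [ 9.99998953e-01  3.53375214e-04 -1.40328772e-03 -7.08005879e-05]
 [ 4.61951421e-05  9.61436328e-01  2.75027606e-01 -7.09163827e-02]
 [ 0.00000000e+00  0.00000000e+00  0.00000000e+00  1.00000000e+00]]
```

View pics/scene0.png

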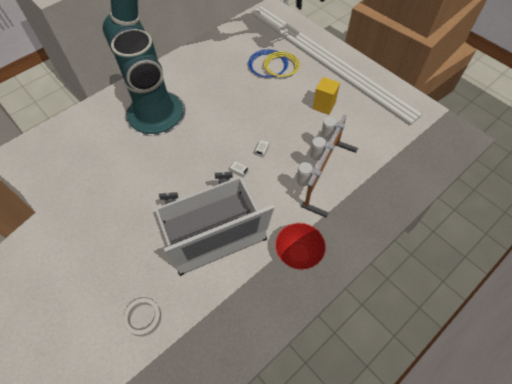

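View pics/side0.png

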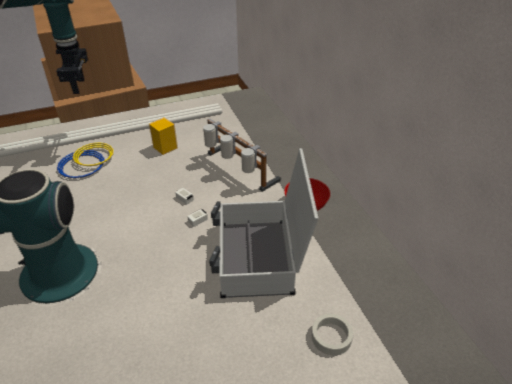

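View pics/wrist0.png

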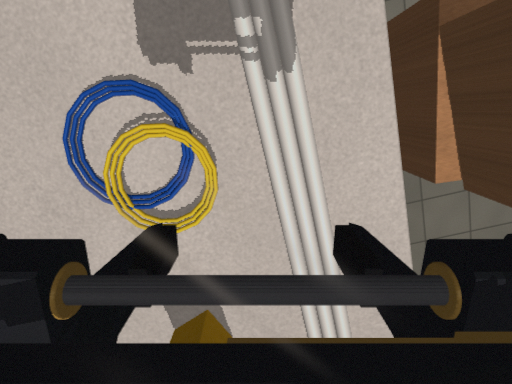

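The scene image shows three lamps at about (329,127), (319,148) and (305,173), and drivers at (262,148) and (240,169). The case is open around (210,220), with buttons at (168,196) and (222,177). The side view agrees. Next I'll build the merged point cloud.

```bash
cat > h.py <<'E'
import numpy as np, cv2
from scipy.spatial.transform import Rotation as R
def cloud(c, T=None):
    z=c["z_map"]; K=c["intrinsics"]; v,u=np.indices(z.shape)
    p=np.stack([(u-K[0,2])/K[0,0]*z,(v-K[1,2])/K[1,1]*z,z],-1)
    if T is None:
        T=np.eye(4);T[:3,:3]=R.from_rotvec(c["orientation"]).as_matrix();T[:3,3]=c["position"]
    P=p@T[:3,:3].T+T[:3,3]; P[z<=0]=np.nan
    return P
def toolT(s):
    T=np.eye(4);T[:3,:3]=R.from_rotvec(s["tcp_rot"]).as_matrix();T[:3,3]=s["tool_pos"];return T
E
cat > hm.py <<'E'
from h import *
import sys
# height map top-down rendering
x0,x1,y0,y1,s=0.2,1.0,-0.45,0.6,0.0015
out=[]
tag=sys.argv[1]
for n in ["scene","side"]:
    c=dict(np.load(f"pics/{n}{tag}.npz")); P=cloud(c)
    print(n,"table z", np.nanmedian(P[...,2][(np.abs(P[...,2])<0.02)]))
    Q=P.reshape(-1,3); Q=Q[np.isfinite(Q).all(1)]
    for a in [Q]:
        m=(a[:,0]>x0)&(a[:,0]<x1)&(a[:,1]>y0)&(a[:,1]<y1)&(a[:,2]>0.008)&(a[:,2]<0.35)
        a=a[m]; out.append(a)
        H=np.zeros((int((x1-x0)/s)+1,int((y1-y0)/s)+1))
        o=np.argsort(a[:,2]); a=a[o]
        H[((x1-a[:,0])/s).astype(int),((y1-a[:,1])/s).astype(int)]=a[:,2]
        H=cv2.dilate(H,np.ones((2,2)))
        im=cv2.applyColorMap(np.clip(H/0.3*255,0,255).astype(np.uint8),cv2.COLORMAP_JET); im[H==0]=0
        for k in range(0,11):
            xx=int((x1-(x0+0.1*k))/s)
            if 0<=xx<im.shape[0]: cv2.line(im,(0,xx),(im.shape[1],xx),(90,90,90),1); cv2.putText(im,f"x{x0+.1*k:.1f}",(0,xx),0,.4,(255,255,255))
        for k in range(-4,7):
            yy=int((y1-0.1*k)/s); cv2.line(im,(yy,0),(yy,im.shape[0]),(90,90,90),1); cv2.putText(im,f"y{.1*k:.1f}",(yy,10),0,.4,(255,255,255))
        cv2.imwrite(f"pics/hm_{n}{tag}.png",im); print(im.shape)
E
python3 hm.py 0
```

```text
scene table z 0.0010545930574454854
(534, 701, 3)
side table z 0.0019592057696277143
(534, 701, 3)
```

View pics/hm_scene0.png

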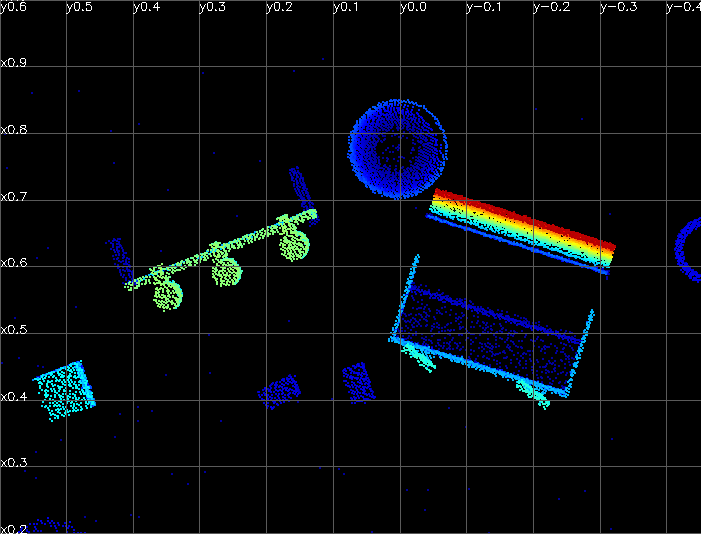

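View pics/hm_side0.png

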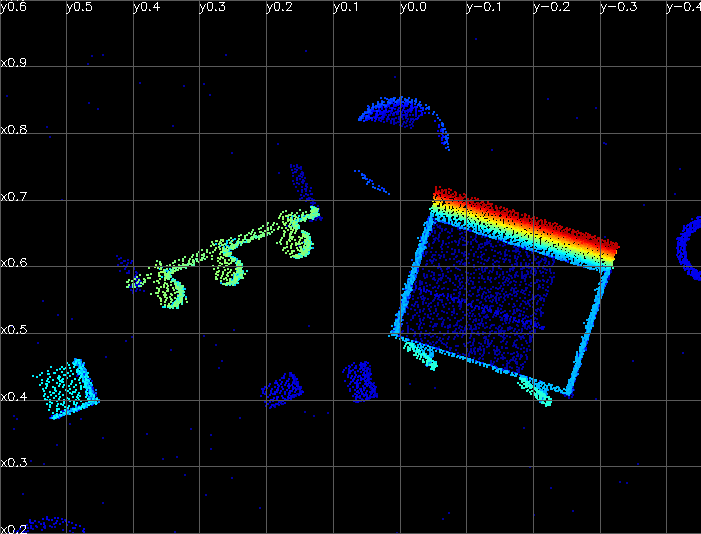

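Both height maps agree. The case is yawed about -17°, the panel about +22°, and all three lamps and both drivers are visible. Next I'll fit the exact poses.

```bash
cat > fit.py <<'E'
from h import *
from scipy.optimize import least_squares
import sys,json
def get(tag):
    out={}
    for n in ["scene","side"]:
        P=cloud(dict(np.load(f"pics/{n}{tag}.npz"))).reshape(-1,3); P=P[np.isfinite(P).all(1)]
        out[n]=P
    out["both"]=np.vstack(list(out.values())); return out
def rectfit(p,hx,hy,g,inner=False):
    # filled box top: fit by bounding: points inside rect; soft: minimise outside distance & area -> use minAreaRect + known size
    (c,_,_)=cv2.minAreaRect((p*1000).astype(np.float32)); return c
def boxfit(p,lx,ly,yaw0):
    # maximise points within the known rectangle (slightly shrunk), all yaws
    best=None
    c0=np.median(p,0)
    for yaw in np.radians(np.arange(0,180,2)):
        Rm=np.array([[np.cos(yaw),np.sin(yaw)],[-np.sin(yaw),np.cos(yaw)]]); q=p@Rm.T
        lo=np.percentile(q,2,axis=0);hi=np.percentile(q,98,axis=0)
        e=abs(hi[0]-lo[0]-lx*.96)+abs(hi[1]-lo[1]-ly*.96)
        if best is None or e<best[0]: best=(e,yaw,((lo+hi)/2)@Rm,hi-lo)
    return best
if __name__=="__main__":
    D=get(sys.argv[1])
    for n in D:
        P=D[n]; print("==",n)
        x,y,z=P.T
        m=(x>.38)&(x<.72)&(y>-.35)&(y<.05)&(z>.086)&(z<.0945)
        p=P[m,:2]
        def res(v):
            c,s=np.cos(v[2]),np.sin(v[2]); q=(p-v[:2])@np.array([[c,-s],[s,c]])
            d=np.abs(q)-np.array([.095,.138])
            return np.where((d>0).any(1), np.hypot(*np.maximum(d,0).T), d.max(1))
        r=least_squares(res,[.54,-.155,-.3],loss="soft_l1",f_scale=.003); print("case",r.x.round(4),np.median(abs(r.fun)),m.sum())
        cc=r.x
        c,s=np.cos(cc[2]),np.sin(cc[2]); q=P.copy(); q[:,:2]=(P[:,:2]-cc[:2])@np.array([[c,-s],[s,c]])
        # lid
        m=(q[:,2]>.11)&(q[:,2]<.3)&(q[:,0]>.08)&(q[:,0]<.17)&(abs(q[:,1])<.13)
        a=np.polyfit(q[m,2]-.091,q[m,0],1); print("lid slope dx/dz",a, "theta",np.pi/2+np.arctan(a[0]),"top",q[m,2].max(), "x@.28 pct",np.percentile(q[m,0],[1,99]))
        # buttons
        for nm,sy in (("L",1),("R",-1)):
            m=(q[:,2]>.116)&(q[:,2]<.128)&(q[:,0]>-.16)&(q[:,0]<-.07)&(q[:,1]*sy>0)&(abs(q[:,1])<.16)
            b=q[m,:2]; 
            if len(b)>5:
                (ctr,sz,an)=cv2.minAreaRect((b*1000).astype(np.float32)); u,S,vt=np.linalg.svd(b-b.mean(0)); v=vt[0]*np.sign(vt[0][1])
                print("btn",nm,len(b),b.mean(0).round(4),np.round(ctr,1),np.round(sz,1),"ang cw",np.arctan2(v[0],v[1]).round(3))
        # panel
        m=(x>.5)&(x<.75)&(y>.08)&(y<.45)&(z>.144)&(z<.1515)
        p=P[m,:2]
        def pr(v): # line
            return (p[:,0]-v[0])*np.cos(v[1])+(p[:,1]-.26)*np.sin(v[1])
        r=least_squares(pr,[.635,.38],loss="cauchy",f_scale=.003); yaw=r.x[1]; 
        t=-(p[:,0]-r.x[0])*np.sin(yaw)+(p[:,1]-.26)*np.cos(yaw); k=abs(r.fun)<.006
        lo,hi=np.percentile(t[k],[.5,99.5]); tc=(lo+hi)/2
        pc=np.array([r.x[0],.26])+tc*np.array([-np.sin(yaw),np.cos(yaw)]); print("panel",pc.round(4),yaw.round(4),"len",hi-lo)
        c,s=np.cos(yaw),np.sin(yaw); q=P.copy(); q[:,:2]=(P[:,:2]-pc)@np.array([[c,-s],[s,c]])
        m=(q[:,2]>.090)&(q[:,2]<.17)&(q[:,0]<-.012)&(q[:,0]>-.09)&(abs(q[:,1])<.17)
        from scipy.cluster.hierarchy import fclusterdata
        b=q[m]; 
        for y0 in (-.1,0,.1):
            l=b[abs(b[:,1]-y0)<.045]
            if len(l)<20: continue
            cap=l[l[:,2]>.146]
            f=least_squares(lambda v: np.maximum(np.hypot(*(cap[:,:2]-v).T)-.022,0)+0*0,[-.036,np.median(l[:,1])])
            # edge fit on all
            sd=l[(l[:,2]<.14)&(l[:,0]<-.03)]
            g=least_squares(lambda v: np.hypot(*(sd[:,:2]-v).T)-.022,[-.036,np.median(l[:,1])],loss="soft_l1",f_scale=.002)
            print("lamp",len(l),"cap",f.x.round(4),"side",g.x.round(4),len(sd),"ztop",np.percentile(l[:,2],95).round(4), "world",(pc+np.array([[c,-s],[s,c]])@g.x).round(4))
        for y0,x0 in ((.18,.415),(.06,.43)):
            m=(abs(x-x0)<.07)&(abs(y-y0)<.055)&(z>.02)&(z<.035)
            if m.sum()<10: continue
            e=boxfit(P[m,:2],.056,.034,0); print("drv",m.sum(),np.round(e[2],4),"yaw",round(e[1],3),np.round(e[3],4),"err",round(e[0],4),"z",np.median(z[m]).round(4))
E
python3 fit.py 0
```

```text
== scene
case [ 0.5406 -0.1459 -0.3055] 0.002410634377179144 485
lid slope dx/dz [0.15995777 0.10884598] theta 1.7294104172557587 top 0.28823051871231586 x@.28 pct [0.1109947  0.14114978]
btn L 76 [-0.1078  0.0902] [-108.8   89.8] [53.1 14.3] ang cw 0.371
btn R 85 [-0.1085 -0.0899] [-109.7  -90.4] [54.5 14.5] ang cw 0.343
panel [0.625  0.2677] 0.3747 len 0.30408137471030233
lamp 270 cap [-0.0335 -0.1031] side [-0.0328 -0.1016] 54 ztop 0.1555 world [0.6316 0.1612]
lamp 256 cap [-0.0342  0.0077] side [-0.0338  0.009 ] 56 ztop 0.1558 world [0.5902 0.2637]
lamp 255 cap [-0.0336  0.1019] side [-0.0335  0.1038] 63 ztop 0.156 world [0.5558 0.3521]
drv 129 [0.4118 0.1814] yaw 2.025 [0.056  0.0328] err 0.0024 z 0.0272
drv 155 [0.4514 0.0514] yaw 2.793 [0.1066 0.0519] err 0.0721 z 0.0273
== side
case [ 0.5435 -0.1485 -0.3082] 0.00209891522011265 772
lid slope dx/dz [0.19205472 0.09779957] theta 1.7605406494116007 top 0.2877903085269967 x@.28 pct [0.10265332 0.14108118]
btn L 69 [-0.1088  0.0873] [-108.3   88.9] [56.2 12.3] ang cw 0.348
btn R 92 [-0.1088 -0.0925] [-108.8  -90. ] [60.7 12.5] ang
[... 567 characters left out ...]
86  0.10278263] theta 1.747172929910123 top 0.28823051871231586 x@.28 pct [0.1045378  0.14177764]
btn L 145 [-0.1087  0.0891] [-109.6   89.5] [56.4 17.8] ang cw 0.347
btn R 177 [-0.1088 -0.0911] [-109.9  -89.6] [60.7 17.9] ang cw 0.339
panel [0.6251 0.2673] 0.377 len 0.30477380944122207
lamp 545 cap [-0.0329 -0.1039] side [-0.0295 -0.1034] 183 ztop 0.1558 world [0.6357 0.1604]
lamp 506 cap [-0.0338  0.0042] side [-0.0294  0.0069] 168 ztop 0.156 world [0.5952 0.263 ]
lamp 496 cap [-0.0343  0.0985] side [-0.0298  0.1021] 176 ztop 0.1558 world [0.5598 0.3513]
drv 262 [0.4134 0.18  ] yaw 2.059 [0.059 0.034] err 0.0066 z 0.0274
drv 316 [0.4375 0.044 ] yaw 0.489 [0.0583 0.0794] err 0.0513 z 0.0274
```

Fits agree within about 3 mm, and heights read about 2 mm high. The drivers come first, because they may get knocked. I'll recapture right before each grasp.

```bash
cat >> h.py <<'E'
CASE=np.array([.5422,-.1474]); CY=-.307
def c2w(x,y): 
    c,s=np.cos(CY),np.sin(CY); return CASE+np.array([c*x-s*y,s*x+c*y])
def rot(yaw): return (R.from_euler("z",yaw)*R.from_euler("y",np.pi/2)).as_rotvec()
def snap(tag,names=("scene","side")):
    from cell import cams
    for n in names:
        c=cams.capture(n); np.savez(f"pics/{n}{tag}.npz",**c); cv2.imwrite(f"pics/{n}{tag}.png",c["image"])
def st(msg=""):
    from cell import manip
    s=manip.state(); print(msg,"t",round(s["clock"],1),"p",s["tool_pos"].round(4),"F",s["contact_force"].round(1),"w",round(s["gripper_width"],4),flush=True); return s
E
cat > drv.py <<'E'
from h import *
from fit import boxfit,get
from scipy.cluster.hierarchy import fclusterdata
def drivers(tag):
    D=get(tag); res=[]
    P=D["scene"]; P2=D["side"]
    for P in (D["scene"],D["side"]):
        x,y,z=P.T; q=P[:, :2]; 
        cx=(P[:,:2]-CASE)@np.array([[np.cos(CY),-np.sin(CY)],[np.sin(CY),np.cos(CY)]])
        m=(x>.3)&(x<.56)&(y>-.05)&(y<.32)&(z>.02)&(z<.035)&~((cx[:,0]>-.15)&(cx[:,1]<.16))
        b=P[m,:2]
        if len(b)<20: continue
        l=fclusterdata(b,.012,"distance","single") if False else fclusterdata(b,.012,criterion="distance",method="single")
        for k in set(l):
            a=b[l==k]
            if len(a)<50: continue
            e=boxfit(a,.056,.034,0); res.append((e[2],e[1],e[3]))
    return res
if __name__=="__main__":
    import sys
    for r in drivers(sys.argv[1]): print(np.round(r[0],4),round(r[1],3),np.round(r[2],4))
E
python3 drv.py 0
python3 - <<'E'
from h import *
from cell import inverse_kinematics as ik
for nm,p,z,yaw in [("d1",(.413,.18),.018,.47),("d1up",(.413,.18),.15,.47),("d2",(.428,.06),.018,-1.29),("d2up",(.428,.06),.15,-1.29),("pa",c2w(-.043,.065),.0305,CY),("pb",c2w(-.043,-.065),.0305,CY),("pbu",c2w(-.043,-.065),.17,CY),
 ("bl",c2w(-.1095,.09),.104,CY+np.pi/2-.35),("br",c2w(-.1095,-.09),.104,CY+np.pi/2-.35),("br2",c2w(-.1095,-.09),.104,CY),("br3",c2w(-.1095,-.09),.25,CY),("lid",c2w(.15,0),.3,CY),("lid2",c2w(.14,0),.24,CY)]:
    q=ik([*p,z],rot(yaw)); print(nm,np.round(p,3),None if q is None else np.round(q,2))
E
```

```text
[0.4253 0.0635] 0.279 [0.0549 0.0337]
[0.4118 0.1814] 2.025 [0.056  0.0328]
[0.4147 0.1783] 2.059 [0.0556 0.0345]
[0.4277 0.0605] 0.244 [0.0551 0.0364]
d1 [0.413 0.18 ] [ 0.36  0.1   2.26 -0.    0.78 -1.69]
d1up [0.413 0.18 ] [ 0.36 -0.09  2.16  0.    1.07 -1.69]
d2 [0.428 0.06 ] [ 0.08  0.07  2.3  -0.    0.78 -0.2 ]
d2up [0.428 0.06 ] [ 0.08 -0.13  2.19 -0.    1.08 -0.2 ]
pa [ 0.521 -0.072] [-0.19  0.21  2.1  -0.    0.83 -1.45]
pb [ 0.482 -0.196] [-0.44  0.2   2.11 -0.    0.83 -1.7 ]
pbu [ 0.482 -0.196] [-0.44  0.03  2.01 -0.    1.11 -1.7 ]
bl [ 0.465 -0.029] None
br [ 0.411 -0.2  ] None
br2 [ 0.411 -0.2  ] [-0.51 -0.02  2.19 -0.    0.97 -1.77]
br3 [ 0.411 -0.2  ] [-0.51 -0.17  2.03 -0.    1.27 -1.77]
lid [ 0.685 -0.193] [-0.31  0.31  1.44 -0.    1.4  -1.57]
lid2 [ 0.676 -0.19 ] [-0.31  0.31  1.54 -0.    1.29 -1.57]
```

```bash
cat > wr.py <<'E'
from h import *
from fit import boxfit
from scipy.cluster.hierarchy import fclusterdata
def wdrv(tag,near,rad=.07):
    from cell import manip,cams
    manip.dwell(.15); s=manip.state(); c=cams.capture("wrist"); cv2.imwrite(f"pics/w{tag}.png",c["image"])
    P=cloud(c,toolT(s)@c["T_tool_cam"]).reshape(-1,3); P=P[np.isfinite(P).all(1)]
    m=(P[:,2]>.019)&(P[:,2]<.036)&(np.hypot(*(P[:,:2]-near).T)<rad)
    b=P[m,:2]; 
    if len(b)>1500: b=b[np.random.default_rng(0).choice(len(b),1500,False)]
    if len(b)<30: print("few",len(b)); return []
    l=fclusterdata(b,.006,criterion="distance",method="single"); out=[]
    for k in set(l):
        a=b[l==k]
        if len(a)<60: continue
        e=boxfit(a,.056,.034,0); out.append((e[2],e[1],e[3])); print("wdrv",np.round(e[2],4),round(e[1],3),np.round(e[3],4),len(a))
    return out
E
python3 - <<'E'
from h import *; from wr import *
from cell import manip
manip.move_pose([.413,.18,.20],rot(.47)); st()
wdrv("d1",(.413,.18))
E
```

```text
t 2.1 p [0.4132 0.1805 0.2003] F [-1.4  0.5  0.1] w 0.0881
wdrv [0.4127 0.1815] 2.025 [0.0537 0.0325] 1406
```

View pics/wd1.png

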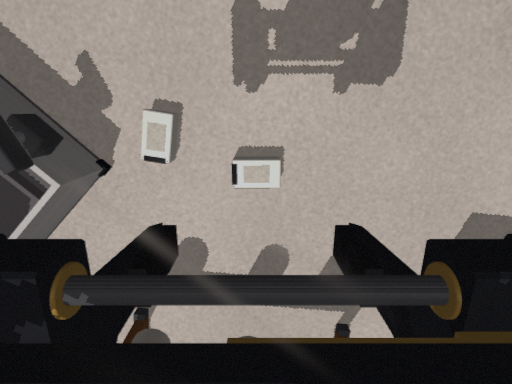

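The wrist view shows driver1 at (257,174), aligned with the jaws, and driver2 at (157,137). The fit agrees within 1.5 mm, so I'll grasp and place it.

Run:
```python
from h import *
from cell import manip
p=[.4127,.1812]; yaw=2.025-np.pi/2
manip.move_linear([*p,.018],rate=.2,rot=rot(yaw)); st("down")
manip.set_gripper(.045,force=20); st("grip")
manip.move_linear([*p,.18],rate=.2); st("lift")
q=c2w(-.043,.066)
manip.move_pose([*q,.18],rot(CY)); st("over")
snap("1"); 
manip.move_linear([*q,.033],rate=.15); st("in")
manip.set_gripper(.068); st("rel")
manip.move_linear([*q,.18],rate=.25); st("up")
```

```text
down t 3.4 p [0.4136 0.1816 0.0188] F [ 0.1  0.5 -0.3] w 0.0884
grip t 3.9 p [0.413  0.1813 0.0184] F [ 0.2 -0.1  3.2] w 0.0559
lift t 4.9 p [0.4116 0.1808 0.1785] F [-0.7 -0.1 -1.4] w 0.0557
over t 6.0 p [ 0.5205 -0.0706  0.1792] F [ 0.  -0.5 -2.1] w 0.0557
in t 7.2 p [ 0.5221 -0.0716  0.0339] F [ 0.6  0.6 -0.9] w 0.0557
rel t 7.6 p [ 0.5216 -0.0716  0.0336] F [-0.3 -0.1 -0.9] w 0.0677
up t 8.3 p [ 0.5203 -0.0713  0.1789] F [-0.  -0.9 -1.1] w 0.0677
```

Run:
```python
from h import *; from wr import *
from cell import manip,cams
s=manip.state(); c=cams.capture("wrist"); cv2.imwrite("pics/wpl1.png",c["image"])
manip.move_pose([.427,.061,.20],rot(-1.3)); manip.set_gripper(.088); st()
wdrv("d2",(.427,.061))
```

```text
t 10.0 p [0.4271 0.0609 0.2   ] F [ 0.5 -0.3  0. ] w 0.0884
wdrv [0.4268 0.0631] 0.314 [0.0537 0.0327] 1431
```

View pics/wd2.png

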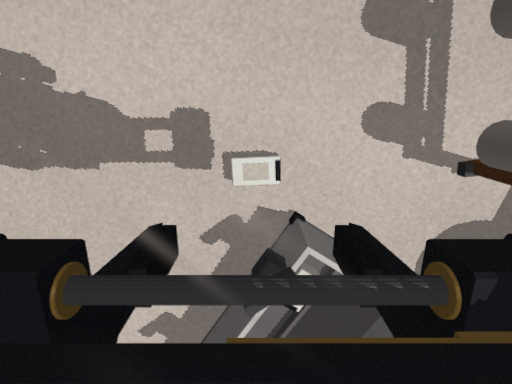

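View pics/wpl1.png

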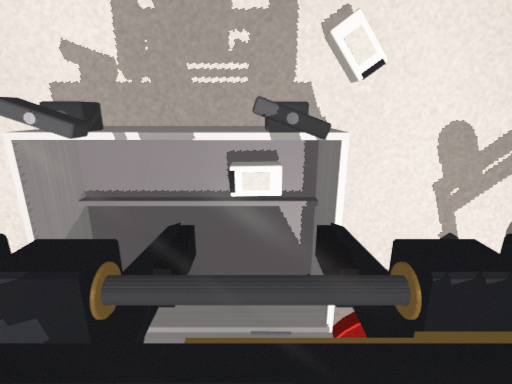

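Driver1 lies in the near bay at (257,180), close to the rib. Driver2 sits at (256,170) under the gripper.

Run:
```python
from h import *; from wr import *
from cell import manip,cams
p=[.4267,.0625]; yaw=.3-np.pi/2
manip.move_linear([*p,.018],rate=.2,rot=rot(yaw)); st("down")
manip.set_gripper(.045,force=20); st("grip")
manip.move_linear([*p,.18],rate=.2); st("lift")
q=c2w(-.046,-.066)
manip.move_pose([*q,.18],rot(CY)); st("over")
manip.move_linear([*q,.033],rate=.15); st("in")
manip.set_gripper(.068); st("rel")
manip.move_linear([*q,.18],rate=.25); st("up")
q=c2w(-.03,0)
manip.move_pose([*q,.28],rot(CY)); manip.set_gripper(.088); manip.dwell(.2); s=st("look")
c=cams.capture("wrist"); cv2.imwrite("pics/wpl2.png",c["image"])
P=cloud(c,toolT(s)@c["T_tool_cam"]).reshape(-1,3); P=P[np.isfinite(P).all(1)]
c_,s_=np.cos(CY),np.sin(CY); q=P.copy(); q[:,:2]=(P[:,:2]-CASE)@np.array([[c_,-s_],[s_,c_]])
for nm,sy in (("L",1),("R",-1)):
    m=(q[:,2]>.112)&(q[:,2]<.130)&(q[:,0]>-.16)&(q[:,0]<-.07)&(q[:,1]*sy>0)&(abs(q[:,1])<.16); b=q[m]
    if len(b)<20: print("few");continue
    (ctr,sz,an)=cv2.minAreaRect((b[:,:2]*1000).astype(np.float32)); vt=np.linalg.svd(b[:,:2]-b[:,:2].mean(0))[2]; v=vt[0]*np.sign(vt[0][1])
    print("btn",nm,len(b),b.mean(0).round(4),np.round(ctr,1),np.round(sz,1),"ang cw",np.arctan2(v[0],v[1]).round(3))
for sy in (1,-1):
    m=(q[:,2]>.024)&(q[:,2]<.042)&(q[:,0]>-.09)&(q[:,0]<-.018)&(q[:,1]*sy>.0)&(abs(q[:,1])<.13)
    if m.sum()>20: print("drv in case",m.sum(),q[m].mean(0).round(4),cv2.minAreaRect((q[m,:2]*1000).astype(np.float32)))
# case rim walls
m=(abs(q[:,2]-.091)<.004)&(abs(q[:,1])<.06)&(q[:,0]<-.08)&(q[:,0]>-.1); print("near rim x",m.sum(),np.percentile(q[m,0],[2,50,98]))
for sy in (1,-1):
    m=(abs(q[:,2]-.091)<.004)&(abs(q[:,0])<.06)&(abs(q[:,1]-sy*.138)<.015); print("side rim y",m.sum(),np.percentile(q[m,1],[2,50,98]) if m.any() else 0)
np.savez("pics/caseview.npz",q=q)
```

```text
down t 11.3 p [0.4276 0.0626 0.0188] F [0.7 0.3 0.6] w 0.0881
grip t 11.8 p [0.427  0.0625 0.0184] F [-1.2 -0.7  3.5] w 0.0554
lift t 12.8 p [0.4256 0.0624 0.1786] F [-0.6  0.8 -0.7] w 0.0558
over t 14.1 p [ 0.478  -0.1958  0.1791] F [ 0.5 -0.4 -1.5] w 0.0561
in t 15.3 p [ 0.4793 -0.1967  0.0339] F [-0.  -0.3 -0.5] w 0.0555
rel t 15.7 p [ 0.4788 -0.1966  0.0336] F [-0.5  0.5 -0.4] w 0.0683
up t 16.4 p [ 0.4777 -0.1961  0.1789] F [-0.2 -0.1  0.6] w 0.0681
look t 17.6 p [ 0.5136 -0.1384  0.2801] F [0.6 0.1 0.1] w 0.0881
btn L 720 [-0.1088  0.0895  0.1214] [-108.9   90.7] [55.8 12.2] ang cw 0.348
btn R 700 [-0.1089 -0.0879  0.1218] [-108.8  -88.5] [55.6 12. ] ang cw 0.337
drv in case 998 [-0.0421  0.0655  0.031 ] ((-41.662025451660156, 65.83277893066406), (56.3294677734375, 33.89503860473633), 89.98809051513672)
drv in case 1005 [-0.0461 -0.0653  0.0312] ((-45.800819396972656, -65.74444580078125), (33.568904876708984, 56.29639434814453), 0.359842449426651)
near rim x 628 [-0.09658794 -0.09382262 -0.09102273]
side rim y 481 [0.1355776  0.1385037  0.14202275]
side rim y 488 [-0.14009819 -0.13638032 -0.1336815 ]
```

View pics/wpl2.png

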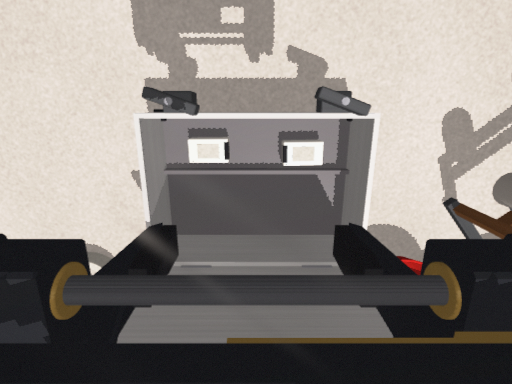

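Both drivers are flat in the near bay at case (-42,66) and (-46,-66) mm. The case pose is confirmed within about 1 mm and both buttons are at about 0.34 rad. Next are the lamps.

```bash
cat >> h.py <<'E'
PAN=np.array([.6251,.2673]); PY=.377
def p2w(x,y):
    c,s=np.cos(PY),np.sin(PY); return PAN+np.array([c*x-s*y,s*x+c*y])
def w2p(P):
    c,s=np.cos(PY),np.sin(PY); return (P-PAN)@np.array([[c,-s],[s,c]])
E
cat > lampview.py <<'E'
from h import *
from scipy.optimize import least_squares
def lampview(tag):
    from cell import manip,cams
    manip.dwell(.2); s=manip.state(); c=cams.capture("wrist"); cv2.imwrite(f"pics/w{tag}.png",c["image"])
    P=cloud(c,toolT(s)@c["T_tool_cam"]).reshape(-1,3); P=P[np.isfinite(P).all(1)]
    q=P.copy(); q[:,:2]=w2p(P[:,:2])
    m=(q[:,2]>.143)&(q[:,2]<.152)&(abs(q[:,0])<.012)&(abs(q[:,1])<.15); 
    if m.sum()>50: print("bar",m.sum(),"slope",np.polyfit(q[m,1],q[m,0],1),np.percentile(q[m,1],[0,100]))
    for y0 in (-.1,0,.1):
        m=(q[:,2]>.150)&(q[:,2]<.162)&(q[:,0]<-.016)&(q[:,0]>-.08)&(abs(q[:,1]-y0)<.04); l=q[m]
        if len(l)<100: continue
        (ct,r)=cv2.minEnclosingCircle((l[:,:2]*1000).astype(np.float32))
        f=least_squares(lambda v: np.maximum(np.hypot(*(l[:,:2]-v).T)-.022,0),[-.036,np.median(l[:,1])])
        print("lamp",len(l),"enc",np.round(ct,1),round(r,1),"z",np.median(l[:,2]).round(4),"y pct",np.percentile(l[:,1],[.5,99.5]).round(4),"x",np.percentile(l[:,0],[.5,99.5]).round(4))
E
python3 - <<'E'
from h import *; from lampview import *
from cell import manip
manip.move_pose([*p2w(-.05,0),.32],rot(PY)); st()
lampview("l0")
E
```

```text
t 19.1 p [0.5788 0.2478 0.3199] F [-0.2  0.   0.6] w 0.0881
bar 2599 slope [-0.00130809  0.00184499] [-0.14999331  0.14999994]
lamp 895 enc [ -31.5 -103.2] 20.7 z 0.1518 y pct [-0.1227 -0.0834] x [-0.051  -0.0166]
lamp 886 enc [-31.2   7.2] 20.6 z 0.1518 y pct [-0.0122  0.0268] x [-0.0509 -0.0163]
lamp 898 enc [-31.2 101.7] 20.6 z 0.1516 y pct [0.0817 0.1213] x [-0.0509 -0.0162]
```

View pics/wl0.png

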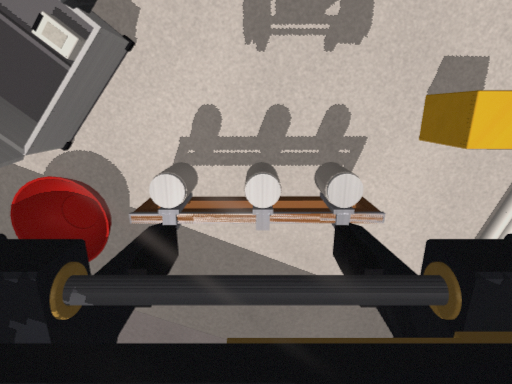

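Lamp caps appear at about (167,188), (263,188) and (344,190). They fit at panel y = -103, 7 and 101.5 mm and x about -31.5 mm, which matches the geometry. I'll take the first lamp carefully.

```bash
cat > lamp.py <<'E'
from h import *
def pick(py,px=-.0315):
    from cell import manip
    manip.set_gripper(.074)
    manip.move_pose([*p2w(px,py),.24],rot(PY)); st("hover")
    manip.move_linear([*p2w(px,py),.1105],rate=.08); st("down")
    manip.set_gripper(.036,force=7); st("grip")
def lift(py,px=-.0315):
    from cell import manip
    manip.move_linear([*p2w(px,py),.1505],rate=.04); manip.dwell(.2); st("lifted")
    manip.move_linear([*p2w(px-.08,py),.1505],rate=.08); st("drawn")
    manip.move_linear([*p2w(px-.08,py),.25],rate=.2); st("up")
def place(cx,cy):
    from cell import manip
    q=c2w(cx,cy)
    manip.move_pose([*q,.25],rot(CY)); manip.dwell(.2); st("over")
    manip.move_linear([*q,.060],rate=.10); manip.dwell(.3); s=st("near"); f0=np.mean([manip.state()["contact_force"][2] if manip.dwell(.02) is None else 0 for _ in range(5)])
    manip.move_linear([*q,.043],rate=.04)
    z=.043
    while z>.032:
        z-=.0007; manip.move_linear([*q,z],rate=.01); manip.dwell(.05)
        f=np.mean([manip.state()["contact_force"][2] if manip.dwell(.02) is None else 0 for _ in range(4)])
        if f-f0>1.6: print("touch",z,round(f-f0,2)); break
    else: print("NO TOUCH",f-f0)
    st("set")
    manip.set_gripper(.056); st("rel")
    manip.dwell(.2)
    manip.move_linear([*q,.25],rate=.12); st("out")
E
python3 - <<'E'
from lamp import *
pick(.1015); lift(.1015)
snap("2",("side","scene"))
E
```

```text
hover t 20.4 p [0.5585 0.3499 0.2402] F [-1.1  0.   0.5] w 0.0738
down t 22.2 p [0.5589 0.3503 0.1112] F [ 0.   0.1 -0.4] w 0.0737
grip t 22.7 p [0.5584 0.3501 0.1106] F [-0.3  0.2 -0.1] w 0.0441
lifted t 24.1 p [0.5584 0.35   0.1502] F [-0.1 -0.4 -2.3] w 0.0439
drawn t 25.2 p [0.4846 0.3208 0.1507] F [-0.  -0.5 -1.6] w 0.0439
up t 25.9 p [0.4838 0.3204 0.2491] F [-0.1 -0.  -2.2] w 0.0435
```

View pics/side2.png

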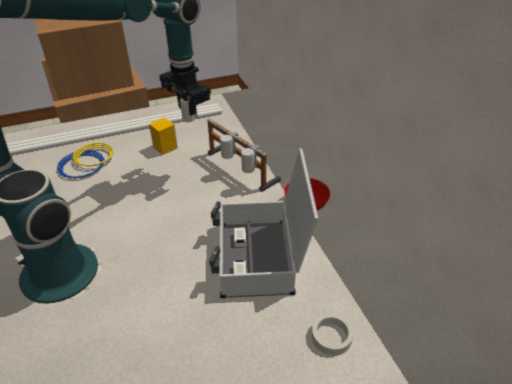

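The side view shows the lamp in the gripper at (187,110), two lamps still on the panel, and both drivers in the case. Placing it now.

Run:
```python
from lamp import *
from cell import cams
place(.025,.078)
snap("3",("side","wrist"))
```

```text
over t 27.7 p [ 0.5897 -0.0794  0.25  ] F [ 0.3 -0.4 -2.1] w 0.0439
near t 30.1 p [ 0.5897 -0.0806  0.0602] F [ 0.3 -0.1 -1.4] w 0.0436
NO TOUCH 0.0
set t 36.6 p [ 0.5912 -0.0811  0.0336] F [-1.3 -0.3  9.1] w 0.0438
rel t 37.0 p [ 0.5891 -0.0805  0.0312] F [0.7 0.1 0.6] w 0.0558
out t 39.1 p [ 0.5892 -0.0805  0.249 ] F [-0.   0.2 -0. ] w 0.0561
```

View pics/wrist3.png

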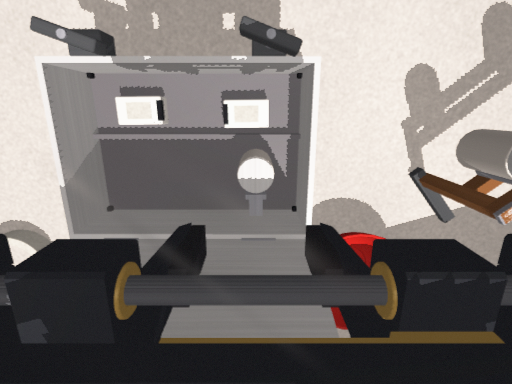

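View pics/side3.png

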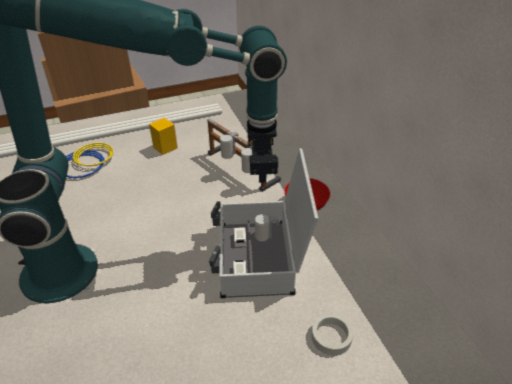

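Lamp 1 stands upright in the far bay at (256,172). My touch test had a bug: `dwell` doesn't return None, so the force always read 0. The lamp was pressed with about 9 N, which is under the limit. I'll fix that before the next lamp.

```bash
python3 - <<'E'
s=open('lamp.py').read()
s=s.replace('np.mean([manip.state()["contact_force"][2] if manip.dwell(.02) is None else 0 for _ in range(5)])','fz()').replace('np.mean([manip.state()["contact_force"][2] if manip.dwell(.02) is None else 0 for _ in range(4)])','fz()')
s=s.replace('def pick','''def fz(n=5):
    from cell import manip
    o=[]
    for _ in range(n): manip.dwell(.02); o.append(manip.state()["contact_force"][2])
    return np.mean(o)
def pick''',1)
open('lamp.py','w').write(s)
E
python3 - <<'E'
from lamp import *
from cell import manip
pick(.007); lift(.007); place(.025,0.0)
snap("4",("wrist",))
E
```

```text
hover t 41.0 p [0.5936 0.2611 0.24  ] F [ 0.1 -0.   0.8] w 0.074
down t 42.7 p [0.5937 0.2624 0.1112] F [-0.9 -0.7  0.4] w 0.0738
grip t 43.3 p [0.5933 0.2622 0.1106] F [-0.5 -0.6 -0.4] w 0.0438
lifted t 44.6 p [0.5931 0.2622 0.1502] F [-0.4  0.2 -1.8] w 0.044
drawn t 45.8 p [0.5194 0.2329 0.1507] F [ 0.7 -0.6 -2. ] w 0.0437
up t 46.5 p [0.5185 0.2326 0.2491] F [ 0.4 -0.1 -2.8] w 0.0438
over t 48.1 p [ 0.5663 -0.1538  0.2501] F [-0.2  0.5 -1.7] w 0.0436
near t 50.5 p [ 0.5661 -0.155   0.0602] F [-0.1  0.8 -1.1] w 0.0435
touch 0.036000000000000004 7.39
set t 54.9 p [ 0.5665 -0.1551  0.0367] F [-2.2  0.3  5. ] w 0.0438
rel t 55.3 p [ 0.5657 -0.1549  0.0356] F [ 0.7 -0.5  0.3] w 0.0562
out t 57.5 p [ 0.5656 -0.1548  0.249 ] F [0.9 0.3 0.8] w 0.0562
```

View pics/wrist4.png

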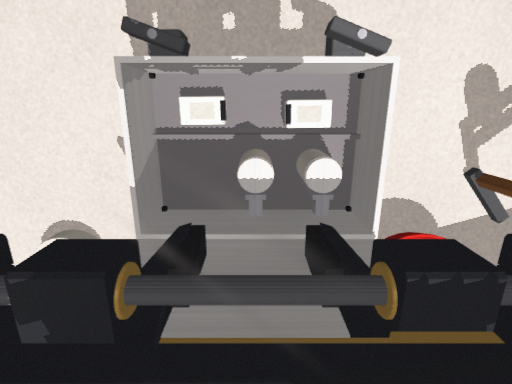

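Lamp 2 stands at (256,173) beside lamp 1 at (323,172), both upright. Now the third.

Run:
```python
from lamp import *
from cell import manip
pick(-.103); lift(-.103); place(.025,-.078)
q=c2w(-.03,0)
manip.move_pose([*q,.28],rot(CY)); manip.dwell(.2)
s=manip.state(); snap("5",("wrist","scene","side"))
c=dict(np.load("pics/wrist5.npz"))
P=cloud(c,toolT(s)@c["T_tool_cam"]).reshape(-1,3); P=P[np.isfinite(P).all(1)]
c_,s_=np.cos(CY),np.sin(CY); q=P.copy(); q[:,:2]=(P[:,:2]-CASE)@np.array([[c_,-s_],[s_,c_]])
for y in (-.078,0,.078):
    m=(q[:,2]>.07)&(q[:,2]<.09)&(abs(q[:,1]-y)<.03)&(q[:,0]>-.01)&(q[:,0]<.045); l=q[m]
    A=np.c_[l[:,:2],np.ones(len(l))]; co=np.linalg.lstsq(A,l[:,2],rcond=None)[0]
    print(y,m.sum(),np.percentile(l,[1,50,99],axis=0).round(4).tolist(),"tilt",co[:2].round(3))
for sy in (1,-1):
    m=(q[:,2]>.024)&(q[:,2]<.042)&(q[:,0]>-.09)&(q[:,0]<-.018)&(q[:,1]*sy>.0)&(abs(q[:,1])<.13); print("drv",q[m].mean(0).round(4))
```

```text
hover t 59.2 p [0.6338 0.1589 0.2401] F [ 1.4  0.2 -0.2] w 0.0741
down t 61.0 p [0.6342 0.16   0.1112] F [1.  0.5 0.6] w 0.074
grip t 61.5 p [0.6338 0.1599 0.1106] F [ 0.5 -0.3  0.1] w 0.0439
lifted t 62.9 p [0.6337 0.1599 0.1502] F [ 0.1  0.2 -1.7] w 0.0438
drawn t 64.0 p [0.5599 0.1306 0.1507] F [ 0.4 -0.  -1.7] w 0.0436
up t 64.7 p [0.559  0.1305 0.2491] F [-0.5  0.  -1.3] w 0.0436
over t 66.2 p [ 0.5429 -0.2281  0.25  ] F [ 0.1 -0.  -1.2] w 0.0435
near t 68.6 p [ 0.5425 -0.2294  0.0602] F [ 0.7  0.2 -2. ] w 0.044
touch 0.036000000000000004 7.04
set t 73.1 p [ 0.5429 -0.2295  0.0368] F [-1.4  0.2  6.1] w 0.0437
rel t 73.4 p [ 0.5422 -0.2292  0.0356] F [ 0.1  0.8 -0.3] w 0.0558
out t 75.6 p [ 0.542  -0.2291  0.249 ] F [-0.1  0.5  0.1] w 0.0559
-0.078 819 [[0.0058, -0.0972, 0.0706], [0.0241, -0.0771, 0.0781], [0.0436, -0.0577, 0.0799]] tilt [ 0.065 -0.038]
0 823 [[0.0058, -0.0198, 0.0705], [0.0241, -0.0003, 0.078], [0.044, 0.0193, 0.0798]] tilt [ 0.07  -0.003]
0.078 828 [[0.0053, 0.0575, 0.0706], [0.0242, 0.0767, 0.0779], [0.0439, 0.0969, 0.0797]] tilt [0.066 0.039]
drv [-0.0377  0.1042  0.031 ]
drv [-0.0459 -0.0656  0.0313]
```

View pics/wrist5.png

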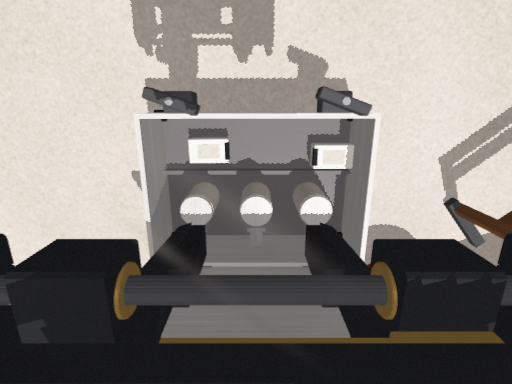

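View pics/side5.png

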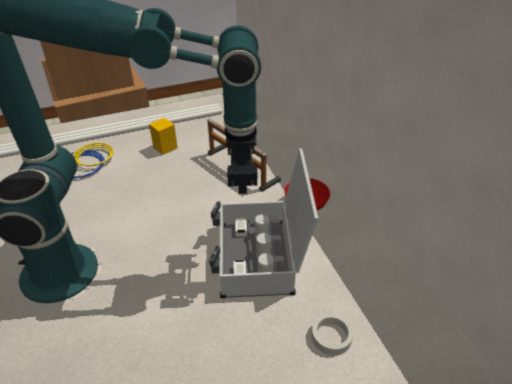

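All three lamps stand upright at case (24, -77/0/77) mm. Driver1 has shifted to (-38,104) mm but is still flat inside the near bay, so the bump has happened and it is within limits.

The button wings are at about 0.345 rad. At that angle their corners reach case x ≈ -95, while the lid's edge is at -98. The lid would hit them, so I'll turn both buttons back to about 0 first.

```bash
cat > btn.py <<'E'
from h import *
B={"L":(-.109,.0905),"R":(-.109,-.0890)}
Z=.107
def turn(k,a0,a1,n=1):
    from cell import manip
    q=c2w(*B[k]); y=lambda a: rot(CY-np.pi/2-a)
    manip.set_gripper(.04)
    manip.move_pose([*q,.21],y(a0)); manip.move_linear([*q,Z],rate=.12); st("down")
    manip.set_gripper(.005,force=12); st("grip")
    for a in np.linspace(a0,a1,n+1)[1:]:
        manip.move_pose([*q,Z],y(a)); s=st(f"turn {a:.2f}"); print("  M",s["moment"].round(2))
    manip.set_gripper(.04); manip.move_linear([*q,.21],rate=.2); st("up")
def look(tag):
    from cell import manip,cams
    q=c2w(-.06,0); manip.move_pose([*q,.28],rot(CY)); manip.dwell(.2); s=manip.state(); snap(tag,("wrist",))
    c=dict(np.load(f"pics/wrist{tag}.npz"))
    P=cloud(c,toolT(s)@c["T_tool_cam"]).reshape(-1,3); P=P[np.isfinite(P).all(1)]
    c_,s_=np.cos(CY),np.sin(CY); q=P.copy(); q[:,:2]=(P[:,:2]-CASE)@np.array([[c_,-s_],[s_,c_]])
    for nm,sy in (("L",1),("R",-1)):
        m=(q[:,2]>.112)&(q[:,2]<.130)&(q[:,0]>-.16)&(q[:,0]<-.07)&(q[:,1]*sy>0)&(abs(q[:,1])<.16); b=q[m]
        (ctr,sz,an)=cv2.minAreaRect((b[:,:2]*1000).astype(np.float32)); vt=np.linalg.svd(b[:,:2]-b[:,:2].mean(0))[2]; v=vt[0]
        print("btn",nm,len(b),np.round(ctr,1),np.round(sz,1),"ang cw",(np.arctan2(v[0],v[1])%np.pi).round(3))
    return q
E
python3 - <<'E'
from btn import *
turn("L",.345,.0); turn("R",.34,.0)
look("6")
E
```

```text
down t 79.7 p [ 0.4664 -0.0283  0.1077] F [-0.7  0.   0.2] w 0.04
grip t 80.2 p [ 0.4657 -0.028   0.1074] F [-2.4  0.8  3.9] w 0.012
turn 0.00 t 80.6 p [ 0.4658 -0.0281  0.1074] F [-1.9  0.7  4.4] w 0.0119
  M [0.19 0.34 0.1 ]
up t 81.9 p [ 0.4651 -0.0281  0.2092] F [ 0.5  0.8 -0.1] w 0.0403
down t 83.9 p [ 0.4121 -0.1994  0.1077] F [ 0.1 -0.2 -0.4] w 0.04
grip t 84.4 p [ 0.4114 -0.1993  0.1074] F [-2.4  1.   4.4] w 0.0118
turn 0.00 t 84.8 p [ 0.4115 -0.1993  0.1074] F [-1.2  1.6  6.2] w 0.0117
  M [0.21 0.39 0.01]
up t 86.1 p [ 0.4109 -0.1991  0.2092] F [-0.6  0.3 -0.3] w 0.0405
btn L 656 [-108.8   91. ] [12.2 56.3] ang cw 0.006
btn R 645 [-108.7  -88.5] [55.8 11.6] ang cw 3.141
```

View pics/wrist6.png

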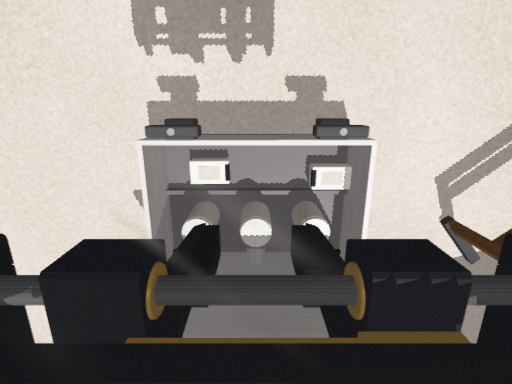

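Both wings now lie along the rim, at (173,131) and (341,131), reading 0.00 rad. Next I'll go behind the lid and close it.

```bash
cat > lid.py <<'E'
from h import *
D=.165
def tip(th,off=.009,d=D):
    return np.array([.098-d*np.cos(th)+.008*np.sin(th)+off, .091+d*np.sin(th)+.008*np.cos(th)])
def W(xz): return [*c2w(xz[0],0),xz[1]]
E
python3 - <<'E'
from lid import *
from cell import manip, inverse_kinematics as ik
manip.set_gripper(0.0,force=20)
manip.move_linear([*c2w(-.03,0),.36],rate=.25)
manip.move_linear([*c2w(.18,0),.36],rate=.2); st("behind")
manip.move_linear([*c2w(.18,0),tip(1.72)[1]],rate=.15); s=st("low")
snap("7",("side",))
for th in (1.75,1.65,1.55):
    manip.move_linear(W(tip(th)),rate=.05); st(f"th {th}")
snap("8",("side",))
E
```

```text
behind t 90.0 p [ 0.7132 -0.2016  0.3597] F [-0.1  0.   0.3] w 0.0
low t 90.8 p [ 0.7143 -0.2019  0.2545] F [-0.5  0.5  0.6] w 0.0006
th 1.75 t 91.7 p [ 0.6797 -0.191   0.2521] F [ 1.6 -0.9  0.8] w 0.0005
th 1.65 t 92.2 p [ 0.6633 -0.1858  0.2544] F [ 0.8 -0.3  0. ] w 0.0002
th 1.55 t 92.7 p [ 0.648  -0.1809  0.2564] F [1.2 0.  0.6] w 0.0006
```

View pics/side8.png

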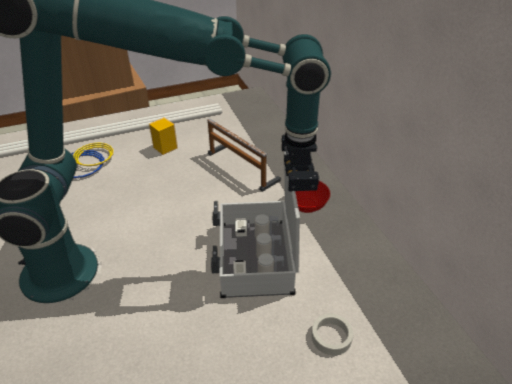

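The side view shows the finger behind the lid at (297,190) and the lid near vertical, with about 2 N of force. Continuing the arc down.

Run:
```python
from lid import *
from cell import manip
for th in np.arange(1.45,.29,-.1):
    manip.move_linear(W(tip(th)),rate=.06); st(f"th {th:.2f}")
snap("9",("side",))
```

```text
th 1.45 t 93.2 p [ 0.632  -0.1759  0.2558] F [-0.5  0.  -0.3] w 0.0007
th 1.35 t 93.6 p [ 0.6163 -0.1709  0.2536] F [0.5 0.  0.4] w 0.0007
th 1.25 t 94.0 p [ 0.601  -0.166   0.2499] F [-0.3  0.2 -0.2] w 0.0
th 1.15 t 94.5 p [ 0.5861 -0.1613  0.2446] F [ 0.1  0.3 -0.7] w 0.0002
th 1.05 t 94.9 p [ 0.5717 -0.1567  0.2377] F [ 0.  -1.   0.3] w 0.0008
th 0.95 t 95.3 p [ 0.5581 -0.1524  0.2294] F [ 0.9 -0.3  0.5] w 0.0002
th 0.85 t 95.7 p [ 0.5453 -0.1484  0.2197] F [ 0.3  0.2 -0.3] w 0.0004
th 0.75 t 96.2 p [ 0.5335 -0.1446  0.2087] F [ 0.3  0.1 -0.5] w 0.0005
th 0.65 t 96.6 p [ 0.5228 -0.1412  0.1966] F [ 0.6 -0.2  0.1] w 0.0003
th 0.55 t 97.0 p [ 0.5134 -0.1382  0.1834] F [-0.1 -0.  -0.1] w 0.0006
th 0.45 t 97.4 p [ 0.5052 -0.1356  0.1693] F [-0.1 -0.2  0.2] w 0.0005
th 0.35 t 97.8 p [ 0.4983 -0.1335  0.1544] F [0.3 1.6 0.4] w 0.0003
```

View pics/side9.png

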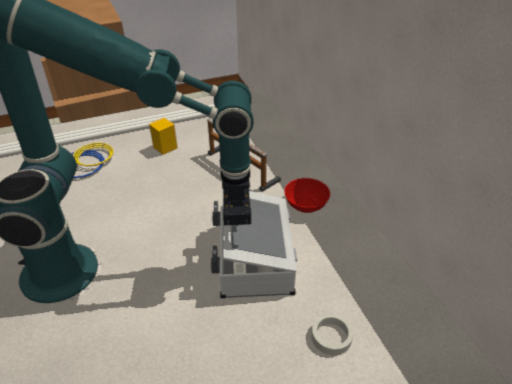

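The side view shows the lid partly down, with its near edge raised around (255,258). It follows the finger. Continuing gently to shut.

Run:
```python
from lid import *
from cell import manip
for th in (.27,.2,.14,.09,.05,.02,0.0):
    manip.move_linear(W(tip(th)),rate=.04); st(f"th {th:.2f}")
z=tip(0)[1]; q=c2w(tip(0)[0],0)
for k in range(8):
    z-=.0007; manip.move_linear([*q,z],rate=.02); manip.dwell(.1); s=st(f"press {z:.4f}")
    if s["contact_force"][2]>9: break
snap("10",("side","scene"))
```

```text
th 0.27 t 98.4 p [ 0.4942 -0.1322  0.1423] F [0.  0.4 0. ] w 0.0008
th 0.20 t 98.8 p [ 0.4911 -0.1312  0.1311] F [ 0.7  0.3 -0.4] w 0.0005
th 0.14 t 99.2 p [ 0.4891 -0.1306  0.1214] F [ 0.7 -0.9 -0.6] w 0.0005
th 0.09 t 99.6 p [ 0.4878 -0.1302  0.1133] F [ 0.2 -0.   1.3] w 0.0007
th 0.05 t 99.9 p [ 0.4871 -0.1299  0.1068] F [-0.   0.   0.1] w 0.0005
th 0.02 t 100.2 p [ 0.4868 -0.1298  0.1019] F [-0.5 -0.3 -0.5] w 0.0006
th 0.00 t 100.4 p [ 0.4874 -0.13    0.0994] F [-0.4 -1.1  3.1] w 0.0007
press 0.0983 t 100.8 p [ 0.4874 -0.13    0.0993] F [-1.7 -0.   8. ] w 0.0005
press 0.0976 t 101.1 p [ 0.4874 -0.13    0.0993] F [-5.2  1.6 12.2] w 0.0002
```

View pics/side10.png

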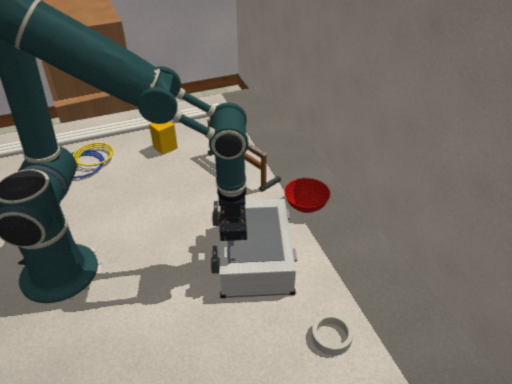

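The finger meets a stiff stop at z = 0.0993, against a nominal 0.099. I'll lift and check.

Run:
```python
from btn import *
from cell import manip
manip.move_linear([*c2w(-.058,0),.2],rate=.15)
q=look("11")
m=(q[:,2]>.05)&(q[:,2]<.2)&(abs(q[:,0])<.085)&(abs(q[:,1])<.12); l=q[m]
print("lid fit",np.linalg.lstsq(np.c_[l[:,:2],np.ones(len(l))],l[:,2],rcond=None)[0].round(4),len(l), "edge", l[l[:,0]<-.07][:,2].mean())
```

```text
btn L 650 [-109.3   90.9] [55.9 11.2] ang cw 3.141
btn R 654 [-109.4  -88.6] [55.7 11.3] ang cw 0.002
lid fit [ 0.0062 -0.0014  0.0995] 16412 edge 0.09861050572140806
```

View pics/wrist11.png

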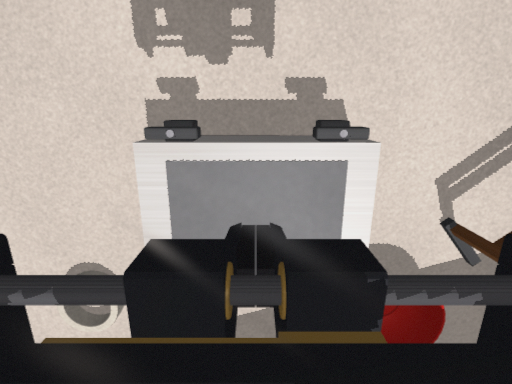

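The lid lies flat: the plane fit gives 0.006 slope at z ≈ 0.099. Now I'll turn the buttons crosswise.

Run:
```python
from btn import *
from cell import manip
turn("L",0.,1.58,3); turn("R",0.,1.58,3)
q=look("12"); snap("12",("side","scene"))
l=q[(q[:,2]>.05)&(q[:,2]<.108)&(abs(q[:,0])<.07)&(abs(q[:,1])<.06)]
print("lid fit",np.linalg.lstsq(np.c_[l[:,:2],np.ones(len(l))],l[:,2],rcond=None)[0].round(4))
```

```text
down t 106.0 p [ 0.4664 -0.0283  0.1077] F [-0.6  0.2  0.6] w 0.0402
grip t 106.5 p [ 0.4658 -0.0282  0.1074] F [-2.3 -0.2  2. ] w 0.0118
turn 0.53 t 107.1 p [ 0.4655 -0.028   0.1074] F [-2.7  1.5  5. ] w 0.0117
  M [ 0.18  0.49 -0.12]
turn 1.05 t 107.7 p [ 0.4654 -0.0277  0.1074] F [-3.7  2.2  7.3] w 0.0117
  M [ 0.31  0.66 -0.04]
turn 1.58 t 108.2 p [ 0.4654 -0.0274  0.1074] F [-3.2  3.5  5.2] w 0.012
  M [0.56 0.59 0.04]
up t 109.5 p [ 0.4651 -0.0281  0.2092] F [-0.1 -0.4  0.3] w 0.0401
down t 112.4 p [ 0.412  -0.1996  0.1077] F [0.3 0.8 0. ] w 0.04
grip t 113.0 p [ 0.4115 -0.1994  0.1074] F [-0.8  0.4  3.3] w 0.0116
turn 0.53 t 113.5 p [ 0.4113 -0.1993  0.1074] F [-2.9  1.7  4.5] w 0.0121
  M [ 0.08  0.59 -0.05]
turn 1.05 t 114.1 p [ 0.4113 -0.1992  0.1074] F [-3.4  1.9  5. ] w 0.0116
  M [ 0.21  0.64 -0.04]
turn 1.58 t 114.7 p [ 0.4112 -0.199   0.1074] F [-2.6  2.   6. ] w 0.012
  M [0.32 0.58 0.13]
up t 115.9 p [ 0.4109 -0.199   0.2093] F [-0.   0.3 -0.7] w 0.0399
btn L 719 [-108.6   90.9] [54.9 12.6] ang cw 1.572
btn R 712 [-108.6  -88.6] [55.  12.3] ang cw 1.574
lid fit [ 0.0004 -0.0012  0.0996]
```

View pics/wrist12.png

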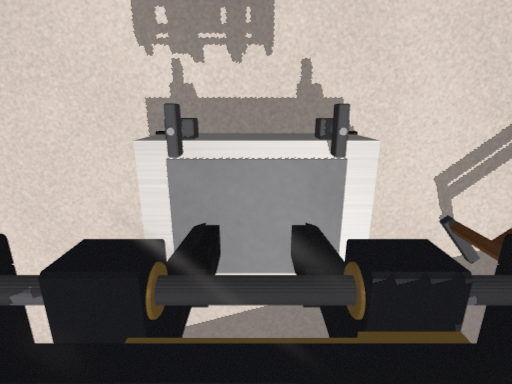

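View pics/scene12.png

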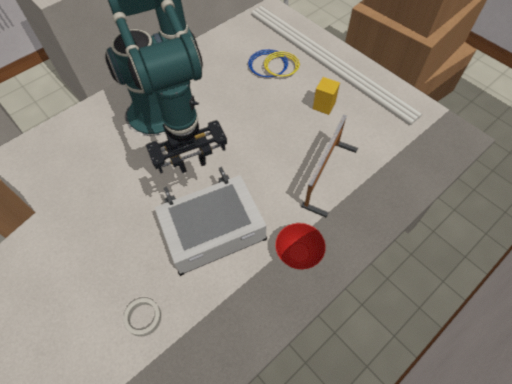

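Both wings are crosswise over the lid's edge, at (173,130) and (341,130), reading 1.57 rad. The lid is flat, the panel is empty, and the bowl, carton and tape are where they started. The gripper is clear, so I'm handing in.

Run:
```python
from h import *
from cell import order
st("final"); print(order.close_job())
```

```text
final t 118.8 p [ 0.485  -0.1293  0.28  ] F [ 1.1  1.  -1.2] w 0.0398
the job is handed in; nothing more can be done
None
```

The job is done and handed in at about 119 s of the 210 s allowed. All three lamps and both driver boxes are in the case, the lid is shut and both turnbuttons are crosswise.

**What I did**
- I laid the drivers in the near bay. Each was released about 9 mm above the floor, because the gripper body would not clear the rim any lower.
- I lifted the lamps off the stand with a 7 N grip and stood them in the far bay.
- Both turnbuttons started at about 0.34 rad, where their wings would have caught the lid. I turned them back to 0 before lowering the lid, then turned them crosswise once it was shut.

**Last checks**
- **Lamps:** upright at case (24, -77 / 0 / +77) mm, with their tops at the height of lamps standing on the floor.
- **Drivers:** flat at case (-38, 104) and (-46, -66) mm.
- **Lid:** shut flat, with a slope below 0.001 rad at z = 0.0996 m.
- **Turnbuttons:** both read 1.57 rad.
- **Bystanders:** bowl, carton and tape roll look unmoved in the final picture; I did not measure them.

**What went less well**
- The touch check for the first lamp had a bug. It was pressed down with about 9 N; the other two took about 7 N. All are under the 25 N limit.
- One driver was shifted about 4 cm along its bay between two of my looks. I took this for the announced disturbance and left it, as it was still within limits.
- The contents could not be seen after the lid closed, so the lamp and driver positions are from before that.

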